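Check a freezer box in at the lab bench

TASK

Slide the square freezer box along the bench, without lifting or tipping it, until it sits squarely in the aluminium corner stop with two of its sides flush against the two bars. Then pick up the handheld label reader, hold it upright and still for two seconds with its window centred over the barcode label on the box's lid, about 4 cm above it and without touching the box, and stand the reader back upright on the middle of its flat pad. Leave the box flush in the stop, and do not shift the bottle, the tube rack or the tip box.

Things in the scene. Friction and masses are not known exactly. Their poses are not given: they have to be found in the camera images.
- stop: Aluminium corner stop, fixed: two bars, 12 mm wide, 25 mm high, at a right angle. Origin: inside corner, at bench level. Far bar: inner face at x = 0 (faces -x), from the corner to y = -200 mm. Side bar: inner face at y = 0 (faces -y), from the corner to x = -140 mm. The box belongs at x < 0, y < 0: home, its origin is at x = y = -66.5 mm in this frame. Yaw within 0.15 rad.
- box: Closed freezer box, white with a grey lid, 133 x 133 mm, 52 mm high, about 0.35 kg (varies), loose; slides with a few newtons, too wide to grip. Origin: centre of its underside; x and y parallel to its sides, z up. It starts on the -y side of its home and nearer the robot, turned by up to 0.35 rad from the stop.
- label (a point): Centre of the white paper barcode label (44 x 24 mm, long along the box's x) on top of the box's lid, at x = -30, y = +35, z = 52 mm in the box's frame: the corner quarter towards the robot and towards the side bar.
- reader: Label reader, 0.18 kg, stands upright on its window end on the pad: grey hood 60 (x) x 48 (y) x 36 mm high below; above it a round white handle, 34 mm in diameter, conical at its foot up to 50 mm, plain to the top at 130 mm. Grip the handle from above at 80 to 115 mm. Origin: centre of the underside = its window; z up along the handle; it looks along -z.
- pad: The reader's white pad, 100 x 100 mm, 6 mm thick, fixed to the bench. Origin: centre of its underside, at bench level. The reader stands on its top, 6 mm above the bench.
- bottle: Bystander: closed glass bottle with blue cap, 64 mm in diameter, 130 mm high. Origin: centre of its underside.
- rack: Bystander: red rack with ten capped tubes, 130 (its x) x 65 mm, 94 mm high in all. Origin: centre of its underside.
- tipbox: Bystander: white pipette-tip box with a green lid, 122 (its x) x 87 mm, 66 mm high. Origin: centre of its underside.
Things that resemble listed ones, but are neither listed nor needed, are in the scene too. What is shaped like the reader but brown or pink is not meant. What is shaped like the box but brown is not meant.

How it is judged:
On the way, in this order (a step that is already met when the one before it is completed fails the run):
1. the box is flush in the corner stop, at rest (x of box in the frame of stop between -0.0705 and -0.062 m and y of box in the frame of stop between -0.0705 and -0.062 m and height (world z) of box below 0.005 m and linear speed of box below 0.01 m/s and (angle between the x axis of box and the x axis of stop, either way round below 0.04 rad or angle between the x axis of box and the y axis of stop, either way round below 0.04 rad)), for 0.2 s.
2. the reader is held still and upright, window centred within 12 mm over the label and 15 to 75 mm above it, for 1 s, with the box flush in the stop (all of step 1 and x of label in the frame of reader between -0.012 and 0.012 m and y of label in the frame of reader between -0.012 and 0.012 m and z of label in the frame of reader between -0.075 and -0.015 m and angle between reader's own z axis and vertical below 0.2 rad and linear speed of reader below 0.02 m/s and angular speed of reader below 0.3 rad/s), for 1 s.
At the end, for the whole second after the job is handed in: The box lies flat and at rest in the corner stop, with gaps under 4 mm to both bars and its sides parallel to them within 0.04 rad; the reader stands upright at rest on its pad, within 20 mm of the pad's centre (all of step 1 and horizontal distance between reader and pad below 0.02 m and angle between reader's own z axis and vertical below 0.08 rad and height (world z) of reader below 0.01 m and linear speed of reader below 0.02 m/s); the robot touches nothing.
It fails at once if the box is lifted by over 10 mm or tipped by over 0.15 rad (height (world z) of box above 0.01 m or angle between box's own z axis and vertical above 0.15 rad).
It fails at once if the reader touches the box (over 0.5 N) (contact force between reader and box above 0.5 N).
It fails at once if the bottle, tube rack or tip box is shifted by over 15 mm (distance of any of bottle, rack, tipbox from where it was at the start of the episode above 0.015 m).
It also fails if it takes over 72 s, if anything falls off the work surface, if the arm or the gripper's body presses on something with over 40 N, if the wrist force passes 120 N, or if a joint passes its speed limit or range.

ROBOT

A 6-joint arm with a two-finger parallel gripper is mounted at the origin on the work surface. World frame = base frame: x ahead of the robot, y to its left, z up, the work surface at z = 0. Lengths are in m, angles in rad, forces in N, time in s.
With the tool pointing down it reaches from about 0.35 to 0.775 m from the base axis. Payload 7.3 kg.
Tool frame: the origin (TCP) lies midway between the tips of the shut fingers; the grasp point (between the pads) lies grasp_offset behind it (grasp_offset is the distance from the TCP to the grasp point, in m); z points along the fingers, y is the line along which they close (so a half turn about z gives the same grasp; the last joint's range is limited). The gripper opens to 92 mm and grips with 3 to 60 N. Pads are 19 mm wide; open, the fingers measure 130 mm over their backs; the gripper's body (75 mm by 190 mm) begins 47 mm behind the grasp point.
Start: joints at [1.095, 0.342, 1.524, -0, 1.275, -0.146], TCP at [0.17, 0.497, 0.227] pointing down, gripper open.
Joint ranges: [-2.53, 2.53], [-0.77, 2.02], [0.04, 2.7], [-1, 4.14], [0.28, 2.66], [-3.11, 3.11]. Speed limits (rad/s): [2.57, 2.57, 3.14, 3.14, 3.14, 3.14].

INTERFACE

Orientations are given as [roll, pitch, yaw] about the fixed x, y, z axes, in that order (R = Rz(yaw) Ry(pitch) Rx(roll)).
In Python, from cell import * gives the robot as it stands.
- The arm moves only by the tool step_arm, never from a script. Its argument "plan" is a list of rows, each a list of 5 numbers: the closure, from -1 (fully open) to 1 (shut), then the shift along the tool's x, y, z in m, then the turn about the tool's z in rad. In form: [[hand, x, y, z, twist], ...]. A call has 1 to 20 rows; each row is the pose to reach, as a shift and turn from the pose commanded when the call began, along the tool's axes at that moment; what a row does not reach only later rows make up. A row lasts 1/8 s, in which the tool goes at most 62.5 mm and 10.7 degrees, less where a joint would pass 70% of its speed; a pose out of reach is approached as far as the arm can. A call with a gripper value outside its range is refused whole. The fingers move at their own pace and stop on an object; "grip_force" is the grip in N (left out, the last holds). Time passes only in rows, so rows that repeat a pose let the fingers close. It gives the time, the measured TCP pose, the force, the opening and the grip force at its end, in the units of the state.
- observe(): the state, without advancing time (a new reading comes with each control period).
- read_camera(name): name is "scene" or "top" or "wrist"; returns a dict with "img" (400x640x3 uint8, red, green, blue), "range_z" (400x640 float32, m along the optical axis (not along the pixel's ray), 0 where there is no reading), "fx", "fy", "cx", "cy" (pixels), "R" (3x3) and "t" (3): a world point X has camera coordinates R X + t; the wrist camera has in their place "T_tool_cam" (4x4, takes a point from camera to tool coordinates, whose origin is the TCP and whose axes are the flange's). Camera axes: x right, y down, z forward; pixel columns grow to the right and rows downward; lengths in m; the calibration is good to about 2 mm. The wrist camera is an equidistant fisheye: a pixel r from the principal point sees the ray r / f radians off the axis. A picture is of the moment at which its call begins: read the wrist's pose just before it.
- hand_in(): hands the job in; it is judged then, once.
The state is a dict: "time": time; "qpos": joint angles; "qvel": joint speeds; "joint_efforts": joint torques, N m; "tool_pos": TCP position; "tool_rot": TCP orientation; "contact_force": force on the tool from outside, world axes, zero at the start; "torque": the same for the moment, N m; "opening": finger opening in m; "grip_force": force on a finger pad.
Only numpy, scipy, OpenCV 4.12 (cv2) and the standard library are available. Lean on these libraries where they do the work, as an engineer would, in place of code of your own. Each camera call takes 0.05 s, during which the arm holds its last target. There are 200 camera calls.

## Working session

There is one attempt and no reset: what is moved stays moved. The work goes in short steps, Python scripts to look and compute and a tool call to move; the robot and the scene stay as the last step left them, time stands still between calls to the robot, and variables do not carry over. Pictures are saved under pics/ and viewed, at most 10 in all, crops included, and the job is handed in when it is done.

Besides the shell and the picture viewer there is one more tool, called after "Call:" as name(argument=value, ...) on one line, values as JSON. step_arm: Moves the arm, as the interface text tells. Its arguments: {"type":"object","properties":{"plan":{"type":"array","items":{"type":"array","items":{"type":"number"}}},"grip_force":{"type":"number"}},"required":["plan"]}

```bash
mkdir -p pics
python3 - <<'E'
from cell import *
import cv2,numpy as np
s=observe();print(s)
for n in("top","scene"):
    c=read_camera(n);np.savez(n+".npz",**c);cv2.imwrite(f"pics/{n}0.png",c["img"][...,::-1])
    print(n,c["fx"],c["cx"],c["cy"],np.round(c["R"],3).tolist(),c["t"])
E
```

```text
{'time': 0.0, 'qpos': array([ 1.09499959e+00,  3.42704453e-01,  1.52500766e+00, -1.82816481e-05,
        1.27540895e+00, -1.45978088e-01]), 'qvel': array([ 0.00114675, -0.00051243,  0.00013343,  0.00019596, -0.00025218,
       -0.00016214]), 'joint_efforts': array([-1.24838614e-03, -4.31241775e+01, -2.44222248e+01,  7.15914136e-02,
        5.58489596e-02, -1.00521468e-04]), 'tool_pos': array([0.16981733, 0.49634624, 0.22605772]), 'tool_rot': array([-3.14007796e+00, -2.05027022e-04,  2.81177919e+00]), 'contact_force': array([-0.17939125, -0.6235416 , -0.06880382]), 'torque': array([-0.01458742,  0.02421668, -0.03229532]), 'grip_force': 0.0, 'opening': 0.09164615887335172}
top 426.146226834204 318.556228425832 203.09722314187664 [[-0.014, -1.0, 0.008], [-0.991, 0.013, -0.136], [0.136, -0.01, -0.991]] [9.47529558e-04 5.91527460e-01 1.37545746e+00]
scene 490.13521652786926 313.5165997920428 205.7943112184324 [[0.678, 0.735, 0.018], [0.601, -0.541, -0.588], [-0.422, 0.41, -0.809]] [-0.38334263 -0.30959823  1.72545868]
```

View pics/top0.png

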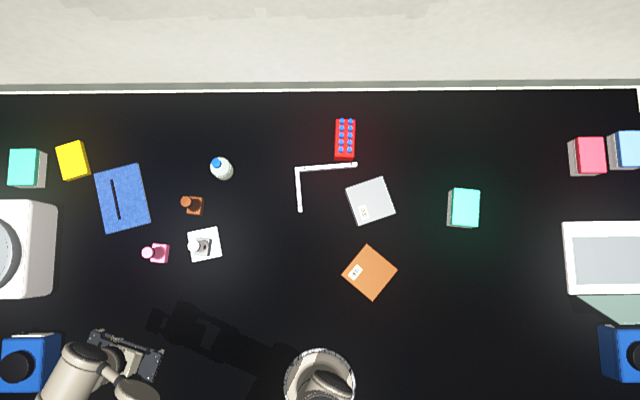

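View pics/scene0.png

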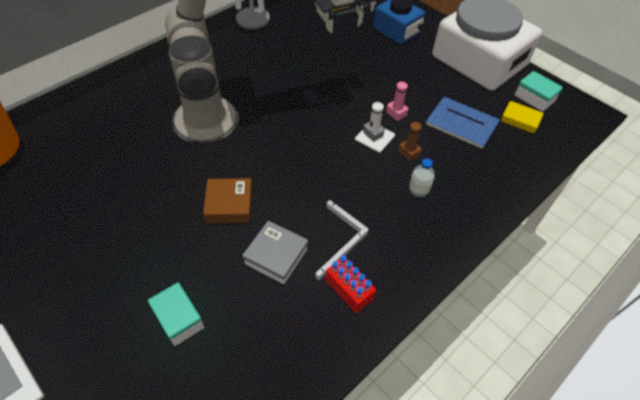

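The top view shows the stop's corner near (298,168), with its bars ending near (356,164) and (300,211). The grey box is at (370,201) and the pad with the white reader at (204,244). The bottle is at (221,168), the rack at (345,138), the tip box at (463,207), and the brown decoy box at (369,272). The scene view agrees.

```bash
cat > h.py <<'E'
import numpy as np,cv2
def cast(c,uv,z):
    uv=np.atleast_2d(np.asarray(uv,float))
    K=np.array([[c["fx"],0,c["cx"]],[0,c["fy"],c["cy"]],[0,0,1]])
    d=np.c_[uv,np.ones(len(uv))]@np.linalg.inv(K).T@c["R"]
    o=-c["R"].T@c["t"]
    return (o+d*((z-o[2])/d[:,2])[:,None])[:,:2]
def blob(mask,seed):
    n,l,st,ce=cv2.connectedComponentsWithStats(mask.astype(np.uint8))
    ys,xs=np.nonzero(mask);i=np.argmin((xs-seed[0])**2+(ys-seed[1])**2)
    return (l==l[ys[i],xs[i]]).astype(np.uint8)
def rect(pts):
    (cx,cy),(w,h),a=cv2.minAreaRect((pts*1000).astype(np.float32))
    return np.round([cx/1000,cy/1000,w,h],4),np.radians(a)
def hull(c,mask,z):
    k=cv2.findContours(mask,cv2.RETR_EXTERNAL,cv2.CHAIN_APPROX_NONE)[0]
    return cast(c,max(k,key=len)[:,0],z)
E
python3 - <<'E'
from h import *
c=dict(np.load("top.npz"));im=c["img"].astype(int);mx=im.max(2);mn=im.min(2);o=np.zeros(mx.shape,bool)
def roi(x0,x1,y0,y1):
    r=o.copy();r[y0:y1,x0:x1]=1;return r
grey=(mx-mn<40)
m=blob(grey&(mx>75)&roi(335,405,168,235),(375,195));print("box",m.sum(),rect(hull(c,m,.052)))
m=blob(grey&(mx>90)&roi(285,360,155,216),(299,185));print("stop",m.sum())
p=hull(c,m,.025);print(p.min(0),p.max(0))
yy,xx=np.nonzero(m)
w=cast(c,np.c_[xx,yy],.025)
side=w[w[:,0]<p[:,0].max()-.04];far=w[w[:,1]<p[:,1].max()-.04]
for n,q in(("side",side),("far",far)):
    print(n,rect(q),cv2.fitLine(q.astype(np.float32),cv2.DIST_HUBER,0,.001,.001).ravel(),q.min(0),q.max(0))
m=blob(grey&(mx>110)&roi(180,226,220,268),(195,258));print("pad",m.sum(),rect(hull(c,m,.006)))
m=blob((im[...,0]-im[...,2]>60)&roi(335,405,235,305),(370,280));print("brown",rect(hull(c,m,.052)))
m=blob((im[...,1]-im[...,0]>40)&roi(440,485,180,235),(463,200));print("tip",rect(hull(c,m,.066)))
m=blob((im[...,0]-im[...,1]>80)&roi(330,360,112,165),(345,155));print("rack",rect(hull(c,m,.06)))
m=blob((im[...,2]-im[...,0]>50)&roi(205,235,150,185),(216,162));print("bottlecap",rect(hull(c,m,.13)))
m=blob(grey&(mx>200)&roi(345,385,195,225),(363,212));print("label",m.sum(),rect(hull(c,m,.052)))
big=cv2.resize(c["img"][140:280,170:410,::-1],None,fx=3,fy=3,interpolation=cv2.INTER_CUBIC);cv2.imwrite("pics/crop1.png",big)
E
```

```text
box 1711 (array([  0.5969,  -0.1753, 136.2327, 139.8391]), np.float64(0.31252385142307526))
stop 613
[ 0.56425556 -0.14000327] [0.73681027 0.07464906]
side (array([6.293000e-01, 6.060000e-02, 1.308847e+02, 1.773740e+01]), np.float64(0.0691284588799462)) [0.99738485 0.07227349 0.6289003  0.06055699] [0.56425556 0.04857734] [0.69412094 0.07156648]
far (array([ 7.202000e-01, -5.290000e-02,  2.192150e+01,  1.756453e+02]), np.float64(0.07302336110251151)) [ 0.07293902 -0.9973364   0.72017896 -0.0517846 ] [ 0.70391548 -0.14000327] [0.73681027 0.03397786]
pad 975 (array([  0.4626,   0.3808, 105.9249, 110.2175]), np.float64(0.19652331211048973))
brown (array([  0.3639,  -0.1663, 133.7551, 133.3166]), np.float64(0.8582795613691018))
tip (array([  0.5694,  -0.4853,  93.9957, 127.1564]), np.float64(1.4529035116592688))
rack (array([ 8.030000e-01, -9.610000e-02,  6.876340e+01,  1.445164e+02]), np.float64(1.5080794157557484))
bottlecap (array([ 0.7122,  0.3163, 29.4169, 28.2533]), np.float64(0.017427944635911706))
label 863 (array([  0.5669,  -0.1635, 119.1869,  96.1291]), np.float64(1.558219681705052))
```

View pics/crop1.png

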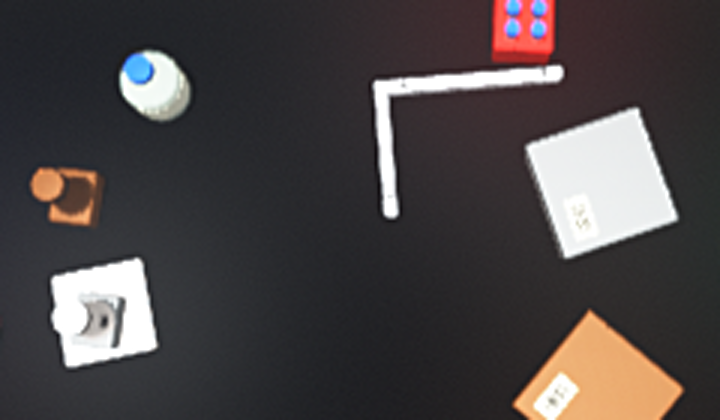

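The crop confirms the layout. The label sits at crop (579,217), in the corner towards the robot and the side bar, so the box yaw is about +0.31. The stop yaw is about 0.072.

```bash
cat >> h.py <<'E'
from cell import *
A=.0723;EX=np.array([np.cos(A),np.sin(A)]);EY=np.array([-np.sin(A),np.cos(A)])
C=.710*EX+.009*EY   # stop corner, world
def W(x,y): return C+x*EX+y*EY      # stop -> world
def S(p): d=np.asarray(p)[:2]-C; return np.array([d@EX,d@EY])
def go(p,z,yaw):
    s=observe();t=s["tool_pos"];w=s["tool_rot"][2];d=np.asarray(p)-t[:2]
    tw=(w-yaw+np.pi)%(2*np.pi)-np.pi
    print("shift",np.round([d@[np.cos(w),np.sin(w)],d@[np.sin(w),-np.cos(w)],t[2]-z,tw],4),"time",round(s["time"],2))
E
python3 -c "
from h import *
import cell
print('off',grasp_offset,[k for k in dir(cell) if k[0]!='_'])
print(C,W(-.0665,-.0665),S((.599,-.178)))
go(W(-.135,-.35),.2,np.pi/2+A)"
```

```text
off 0.0188 ['IKError', 'grasp_offset', 'hand_in', 'observe', 'read_camera']
[0.70749499 0.06026478] [ 0.64597248 -0.01086525] [-0.12542308 -0.22980495]
shift [-0.6627 -0.6134  0.0261  1.1687] time 0.1
```

Call:
step_arm(plan=[[-1,-0.663,-0.613,0.02,1.169],[-1,-0.663,-0.613,0.02,1.169],[-1,-0.663,-0.613,0.02,1.169],[-1,-0.663,-0.613,0.02,1.169],[-1,-0.663,-0.613,0.02,1.169],[-1,-0.663,-0.613,0.02,1.169],[-1,-0.663,-0.613,0.02,1.169],[-1,-0.663,-0.613,0.02,1.169],[-1,-0.663,-0.613,0.02,1.169],[-1,-0.663,-0.613,0.02,1.169],[-1,-0.663,-0.613,0.02,1.169],[-1,-0.663,-0.613,0.02,1.169],[-1,-0.663,-0.613,0.02,1.169],[-1,-0.663,-0.613,0.02,1.169],[-1,-0.663,-0.613,0.02,1.169],[-1,-0.663,-0.613,0.1,1.169],[-1,-0.663,-0.613,0.15,1.169],[-1,-0.663,-0.613,0.17,1.169]])

```text
time: 2.35
tool_pos: [0.5962, -0.2965, 0.0514]
tool_rot: [-3.135, -0.005, 1.643]
contact_force: [0.9, 0.6, 0.2]
opening: 0.0918
grip_force: 0.0
```

Call:
step_arm(plan=[[-1,0,0,0.03,0],[-1,0.01,0,0.03,0],[-1,0.02,0,0.03,0],[-1,0.03,0,0.03,0],[-1,0.04,0,0.03,0],[-1,0.05,0,0.03,0],[-1,0.06,0,0.03,0],[-1,0.07,0,0.03,0],[-1,0.08,0,0.03,0],[-1,0.09,0,0.03,0],[-1,0.1,0,0.03,0],[-1,0.11,0,0.03,0],[-1,0.12,0,0.03,0],[-1,0.13,0,0.03,0],[-1,0.14,0,0.03,0],[-1,0.15,0,0.03,0],[-1,0.16,0,0.03,0],[-1,0.17,0,0.03,0],[-1,0.18,0,0.03,0],[-1,0.18,0,0.03,0]])

```text
time: 4.85
tool_pos: [0.5854, -0.117, 0.0265]
tool_rot: [-3.141, -0.001, 1.644]
contact_force: [-0.3, 0.3, -0.5]
opening: 0.0916
grip_force: 0.0
```

```bash
cat > look.py <<'E'
from h import *
import sys
c=read_camera("top");np.savez("top2.npz",**c);cv2.imwrite(sys.argv[1],cv2.resize(c["img"][130:280,260:420,::-1],None,fx=4,fy=4,interpolation=cv2.INTER_CUBIC))
s=observe();print(s["time"],s["tool_pos"],"tool in stop",S(s["tool_pos"]),s["contact_force"])
E
python3 look.py pics/push1.png
```

```text
4.9 [ 0.58544195 -0.11751365  0.0264276 ] tool in stop [-0.13457636 -0.16849723] [ 0.55414234  0.66122178 -0.56884445]
```

View pics/push1.png

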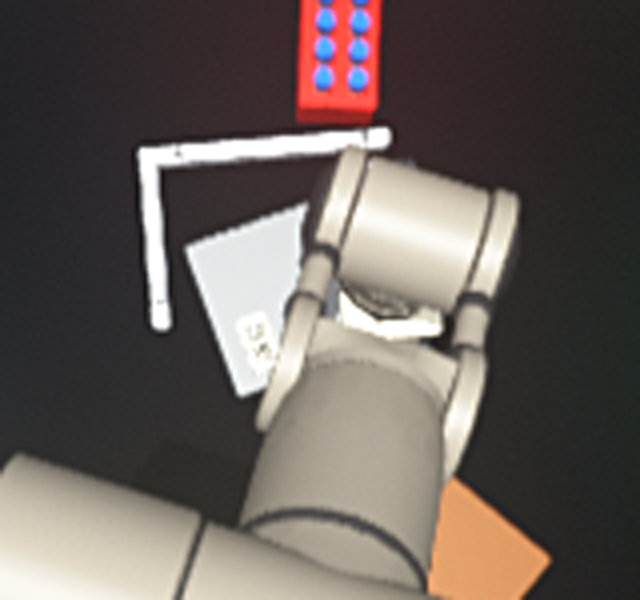

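The picture shows the box slid towards the bar but still turned. Its left edge runs from (187,245) to (240,395), so its near corner went in between the fingers. I'll back off, shift away from the robot and push on the corner.

Call:
step_arm(plan=[[-1,-0.06,0,0,0],[-1,-0.075,0,0,0],[-1,-0.075,0.02,0,0],[-1,-0.06,0.02,0,0],[-1,-0.05,0.02,0,0],[-1,-0.04,0.02,0,0],[-1,-0.03,0.02,0,0],[-1,-0.022,0.02,0,0],[-1,-0.016,0.02,0,0],[-1,-0.01,0.02,0,0],[-1,-0.004,0.02,0,0],[-1,0.002,0.02,0,0],[-1,0.006,0.02,0,0],[-1,0.01,0.02,0,0],[-1,0.01,0.02,0,0]])

```text
time: 6.78
tool_pos: [0.6051, -0.1064, 0.0266]
tool_rot: [3.141, -0.001, 1.643]
contact_force: [0.6, 0.3, 0.2]
opening: 0.0921
grip_force: 0.1
```

```bash
python3 look.py pics/push2.png
```

```text
6.825 [ 0.60511028 -0.10648365  0.0266135 ] tool in stop [-0.11416264 -0.15891683] [ 0.30733602 -0.28925359 -0.63807793]
```

View pics/push2.png

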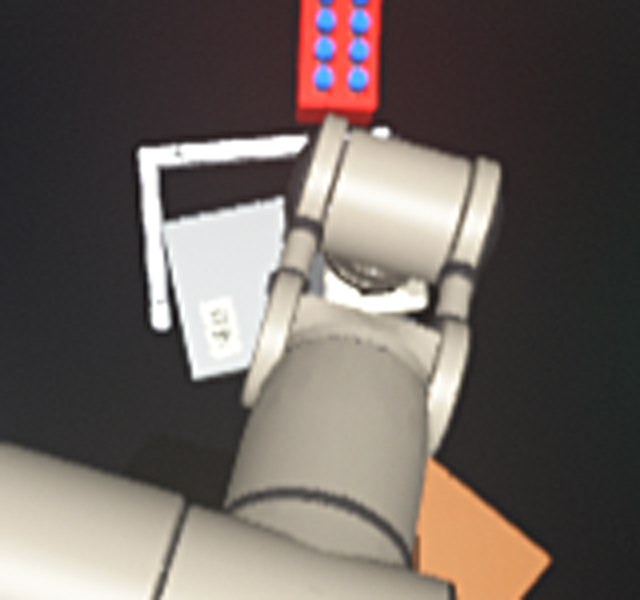

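The box has turned. Its left edge now runs (165,225) to (195,378), about 0.1 rad off the bar. I'll carry on gently.

Call:
step_arm(plan=[[-1,0.003,0,0,0],[-1,0.006,0,0,0],[-1,0.009,0,0,0],[-1,0.012,0,0,0],[-1,0.012,0,0,0]])

```text
time: 7.45
tool_pos: [0.6044, -0.0944, 0.0268]
tool_rot: [3.141, -0.001, 1.643]
contact_force: [0.1, -0.8, 0.2]
opening: 0.0918
grip_force: 0.0
```

Call:
step_arm(plan=[[-1,0.002,0,0,0],[-1,0.004,0,0,0],[-1,0.004,0,0,0]])

```text
time: 7.82
tool_pos: [0.604, -0.0908, 0.0267]
tool_rot: [3.141, -0.0, 1.643]
contact_force: [-0.8, -1.7, -0.5]
opening: 0.0915
grip_force: 0.4
```

```bash
python3 look.py pics/push3.png
```

```text
7.875 [ 0.60406652 -0.09079291  0.02676439] tool in stop [-0.11407022 -0.14319168] [ 0.32631823 -0.41482665  0.51212579]
```

View pics/push3.png

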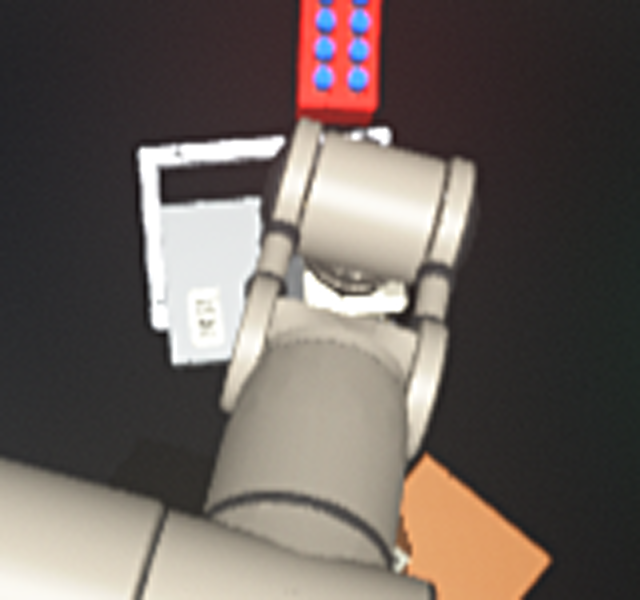

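The box is now nearly parallel to the stop, flush to the side bar with edge (162,205) to (175,362), and about 3 cm short of the far bar. Next I push from the robot side.

Call:
step_arm(plan=[[-1,-0.02,0,0,0],[-1,-0.03,0,-0.04,0],[-1,-0.03,0,-0.09,0],[-1,0.0,-0.05,-0.09,0.18],[-1,0.04,-0.1,-0.09,0.36],[-1,0.068,-0.106,-0.09,0.54],[-1,0.068,-0.106,-0.09,0.72],[-1,0.068,-0.106,-0.09,0.9],[-1,0.068,-0.106,-0.09,1.08],[-1,0.068,-0.106,-0.09,1.26],[-1,0.068,-0.106,-0.09,1.44],[-1,0.068,-0.106,-0.09,1.571],[-1,0.068,-0.106,-0.05,1.571],[-1,0.068,-0.106,0,1.571],[-1,0.068,-0.106,0,1.571]])

```text
time: 9.75
tool_pos: [0.4911, -0.0311, 0.0242]
tool_rot: [-3.139, 0.007, 0.071]
contact_force: [0.1, 0.5, 1.0]
opening: 0.0916
grip_force: 0.0
```

Call:
step_arm(plan=[[-1,0.015,0,0,0],[-1,0.025,0,0,0],[-1,0.033,0,0,0],[-1,0.041,0,0,0],[-1,0.049,0,0,0],[-1,0.057,0,0,0],[-1,0.063,0,0,0],[-1,0.069,0,0,0],[-1,0.073,0,0,0],[-1,0.076,0,0,0],[-1,0.076,0,0,0]])

```text
time: 11.12
tool_pos: [0.5669, -0.0254, 0.0264]
tool_rot: [-3.141, 0.005, 0.072]
contact_force: [-10.2, -1.6, 6.6]
opening: 0.0916
grip_force: 5.1
```

```bash
python3 look.py pics/push4.png
```

```text
11.175 [ 0.56690644 -0.02542755  0.02641186] tool in stop [-0.14641142 -0.07531276] [-9.67822841 -1.35408658  5.49015444]
```

View pics/push4.png

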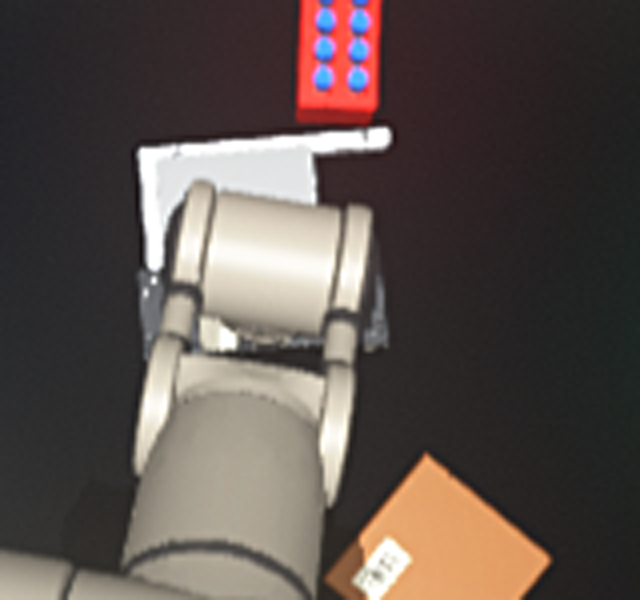

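The far bar is taking the load (10 N on the tool) and the lid's far edge is against it near (160–315,150). I'll back off and go to the reader.

Run:
```python
from h import *
c=dict(np.load("top.npz"));im=c["img"].astype(int)
print("handle top cam",cast(c,(170+69/3,140+318/3),.136))
c2=dict(np.load("scene.npz"));print("scene",cast(c2,(377,106),.136))
go((.4626,.3808),.22,A+1.571)
```

```text
handle top cam [[0.45137023 0.37832488]]
scene [[0.45355774 0.3781351 ]]
shift [-0.0747 -0.4127 -0.1936 -1.5711] time 11.18
```

Call:
step_arm(plan=[[-1,-0.02,0,0,0],[-1,-0.05,0,0,0],[-1,-0.05,0,-0.06,0],[-1,-0.05,0,-0.12,0],[-1,-0.05,0,-0.18,0],[-1,-0.05,0,-0.19,0]])

```text
time: 11.92
tool_pos: [0.522, -0.0293, 0.2215]
tool_rot: [3.139, -0.01, 0.072]
contact_force: [0.2, -0.3, -1.7]
opening: 0.0916
grip_force: 0.0
```

Call:
step_arm(plan=[[-1,-0.04,-0.411,0,0],[-1,-0.04,-0.411,0,0],[-1,-0.04,-0.411,0,0],[-1,-0.04,-0.411,0,0],[-1,-0.04,-0.411,0,0],[-1,-0.04,-0.411,0,0],[-1,-0.04,-0.411,0,0],[-1,-0.04,-0.411,0,0],[-1,-0.04,-0.411,0,0]])

```text
time: 13.05
tool_pos: [0.4498, 0.3775, 0.2157]
tool_rot: [3.141, 0.001, 0.072]
contact_force: [0.3, -0.2, 0.4]
opening: 0.092
grip_force: 0.0
```

Run:
```python
from h import *
s=observe();w=read_camera("wrist");c=read_camera("top")
np.savez("wrist.npz",**w,pos=s["tool_pos"],rot=s["tool_rot"]);np.savez("top3.npz",**c)
print(s["time"],s["tool_pos"],s["tool_rot"],w["fx"],w["cx"],w["cy"],np.round(w["T_tool_cam"],3).tolist())
im=c["img"].astype(int);mx=im.max(2);mn=im.min(2)
r=np.zeros(mx.shape,bool);r[150:235,285:365]=1
# box lid: grey-> darker than bars; report lid corners
m=blob((mx-mn<40)&(mx>75)&r,(325,190));print("lid+bars",m.sum())
a=cv2.resize(c["img"][150:235,285:365,::-1],(480,510),interpolation=cv2.INTER_CUBIC)
b=cv2.resize(w["img"][...,::-1],(800,500))
cv2.imwrite("pics/w1.png",b);cv2.imwrite("pics/box5.png",a)
print(im[190,300:350,0],im[155:225,325,0])
```

```text
13.05 [0.44980998 0.37753496 0.21572617] [3.14067747e+00 1.03340062e-03 7.18948845e-02] 309.70691628693146 324.7357348836432 200.6447729057127 [[-0.001, -0.952, -0.305, 0.083], [1.0, -0.0, -0.001, 0.001], [0.001, -0.305, 0.952, -0.159], [0.0, 0.0, 0.0, 1.0]]
lid+bars 2122
[228 232 237 237 236 239 255 255 255 255 255 255 255 255 241 237 237 238
 237 238 238 237 237 237 237 238 238 237 238 238 238 238 237 237 237 237
 237 237 242 255 119  50  53  54  56  55  56  56  56  54] [ 63  64  63  65  63  64  63  59  56 154 255 255 249 233 232 233 233 234
 233 234 235 235 235 235 236 236 235 235 236 236 237 237 237 236 237 238
 238 238 238 238 238 238 238 239 239 239 240 240 240 243 239 181  92  48
  48  50  49  50  48  48  48  47  48  46  47  47  48  45  44  44]
```

View pics/w1.png

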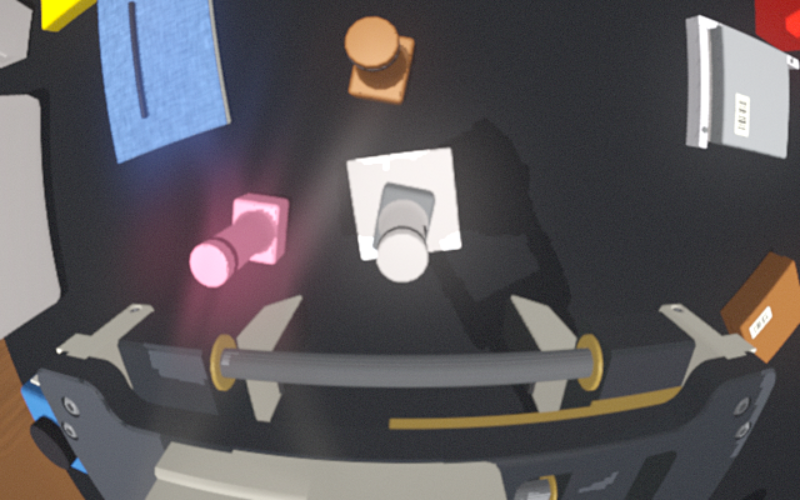

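View pics/box5.png

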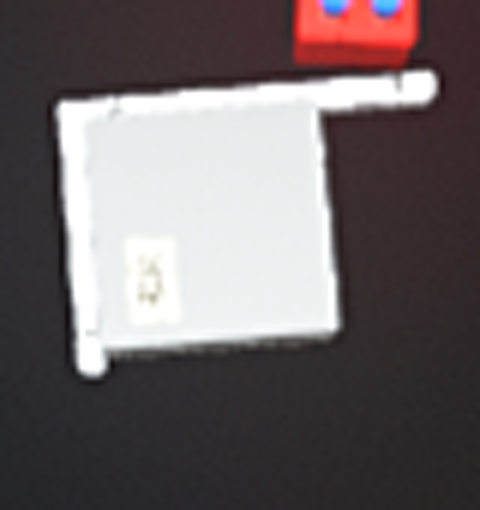

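The wrist view shows the white reader's handle top at (402,256), with pad corners at (347,162), (451,148), (461,247) and (362,260). The box crop shows the lid tight against both bars, with the label at crop (152,278).

```bash
cat >> h.py <<'E'
from scipy.spatial.transform import Rotation as Ro
def castw(w,uv,z,pos,rot):
    uv=np.atleast_2d(np.asarray(uv,float));d=(uv-[w["cx"],w["cy"]])/w["fx"];r=np.linalg.norm(d,axis=1)
    v=np.c_[d*np.sinc(r/np.pi)[:,None],np.cos(r)]
    R=Ro.from_euler("xyz",rot).as_matrix();T=w["T_tool_cam"];v=v@T[:3,:3].T@R.T;o=R@T[:3,3]+pos
    return (o+v*((z-o[2])/v[:,2])[:,None])[:,:2]
E
python3 - <<'E'
from h import *
w=dict(np.load("wrist.npz"));p,r=w["pos"],w["rot"]
print("handle",castw(w,np.array([402,256])/1.25,.136,p,r))
q=castw(w,np.array([[347,162],[451,148],[461,247],[362,260]])/1.25,.006,p,r);print("pad",q.mean(0),q.tolist())
c=dict(np.load("top3.npz"));L=cast(c,(285+152/6,150+278/6),.052)[0]
print("label top",L,S(L),"wrist",castw(w,np.array([742,114])/1.25,.052,p,r),"expected",W(-.0965,-.0315))
e=cast(c,np.array([[104,348],[336,332]])/6+[285,150],.052);e2=cast(c,np.array([[323,112],[340,325]])/6+[285,150],.052)
print("near edge",[S(x) for x in e],"right",[S(x) for x in e2])
s=w["range_z"];print(w["range_z"][205,322])
E
```

```text
handle [[0.4524425  0.37971392]]
pad [0.46062371 0.37842985] [[0.49917767531924573, 0.4367960312975478], [0.5193247171775182, 0.3392097484149917], [0.42241069441060686, 0.31964059838764675], [0.40158176008245405, 0.41807301032140526]]
label top [0.61277347 0.02001899] [-0.09738129 -0.03329824] wrist [[0.61156501 0.02113693]] expected [0.61352256 0.0218762 ]
near edge [array([-0.13382349, -0.00384881]), array([-0.13582814, -0.13142862])] right [array([-0.01248414, -0.13572087]), array([-0.13215424, -0.13397995])]
0.2505575
```

Call:
step_arm(plan=[[1,0.168,0.52,0,0],[1,0.168,0.52,0,0],[1,0.168,0.52,0,0],[1,0.168,0.52,0,0],[1,0.168,0.52,0,0],[1,0.168,0.52,0,0],[1,0.168,0.52,0,0],[1,0.168,0.52,0,0],[1,0.168,0.52,0,0],[1,0.168,0.52,0.06,0],[1,0.168,0.52,0.12,0],[1,0.168,0.52,0.17,0],[1,0.168,0.52,0.19,0],[1,0.168,0.52,0.19,0],[1,0.168,0.51,0.19,0],[1,0.168,0.505,0.19,0],[1,0.168,0.5,0.19,0],[1,0.168,0.495,0.19,0],[1,0.168,0.495,0.19,0]])

```text
time: 15.52
tool_pos: [0.653, -0.103, 0.0269]
tool_rot: [-3.142, -0.0, 0.072]
contact_force: [0.4, -0.4, -0.7]
opening: 0.0001
grip_force: 0.0
```

Call:
step_arm(plan=[[1,0,-0.002,0,0],[1,0,-0.004,0,0],[1,0,-0.006,0,0],[1,0,-0.006,0,0]])

```text
time: 16.02
tool_pos: [0.6524, -0.0974, 0.0267]
tool_rot: [-3.141, 0.0, 0.072]
contact_force: [0.2, 0.3, 0.1]
opening: 0.0005
grip_force: 0.0
```

Call:
step_arm(plan=[[1,0,-0.003,0,0],[1,0,-0.006,0,0],[1,0,-0.006,0,0]])

```text
time: 16.4
tool_pos: [0.6522, -0.0936, 0.027]
tool_rot: [3.138, -0.001, 0.072]
contact_force: [-0.4, -7.2, 0.2]
opening: 0.0004
grip_force: 3.8
```

Contact holds at 7 N, so the box is seated against the side bar too. Now for the reader.

Call:
step_arm(plan=[[1,0,0.03,0,0],[1,0,0.03,-0.06,0],[1,0,0.03,-0.12,0],[-1,0,0.03,-0.185,0],[-1,-0.165,-0.486,-0.185,0],[-1,-0.165,-0.486,-0.185,0],[-1,-0.165,-0.486,-0.185,0],[-1,-0.165,-0.486,-0.185,0],[-1,-0.165,-0.486,-0.185,0],[-1,-0.165,-0.486,-0.185,0],[-1,-0.165,-0.486,-0.185,0],[-1,-0.165,-0.486,-0.185,0],[-1,-0.165,-0.486,-0.185,0],[-1,-0.165,-0.486,-0.185,0]])

```text
time: 18.15
tool_pos: [0.4508, 0.384, 0.2116]
tool_rot: [-3.141, 0.0, 0.076]
contact_force: [-0.9, -0.4, -0.3]
opening: 0.0918
grip_force: 0.0
```

Call:
step_arm(plan=[[-1,0.001,0.003,0.04,0],[-1,0.001,0.003,0.08,0],[-1,0.001,0.003,0.11,0],[-1,0.001,0.003,0.122,0],[-1,0.001,0.003,0.122,0],[-1,0.001,0.003,0.122,0]])

```text
time: 18.9
tool_pos: [0.4548, 0.3787, 0.0912]
tool_rot: [-3.14, -0.002, 0.071]
contact_force: [-0.1, -0.5, 0.7]
opening: 0.0919
grip_force: 0.0
```

Call:
step_arm(plan=[[-1,-0.002,-0.001,0.008,0],[-1,-0.002,-0.001,0.008,0],[1,-0.002,-0.001,0.008,0],[1,-0.002,-0.001,0.008,0],[1,-0.002,-0.001,0.008,0],[1,-0.002,-0.001,0.008,0],[1,-0.002,-0.001,0.008,0],[1,-0.002,-0.001,0.008,0]], grip_force=25)

```text
time: 19.9
tool_pos: [0.4518, 0.3792, 0.0818]
tool_rot: [-3.142, -0.0, 0.072]
contact_force: [-0.5, 0.4, -0.0]
opening: 0.0365
grip_force: 0.1
```

Call:
step_arm(plan=[[1,0,0,0,0],[1,0,0,0,0],[1,0,0,-0.03,0],[1,0,0,-0.08,0],[1,0,0,-0.13,0],[1,0,0,-0.13,0]])

```text
time: 20.65
tool_pos: [0.4535, 0.3804, 0.2161]
tool_rot: [-3.137, -0.008, 0.072]
contact_force: [0.7, 1.3, -2.6]
opening: 0.0335
grip_force: 25.0
```

Call:
step_arm(plan=[[1,0.015,0.04,0,0],[1,0.033,0.09,0,0],[1,0.05,0.14,0,0],[1,0.068,0.19,0,0],[1,0.086,0.24,0,0],[1,0.104,0.29,0,0],[1,0.119,0.33,0,0],[1,0.13,0.36,0,0],[1,0.133,0.37,0,0],[1,0.133,0.37,0.02,0],[1,0.133,0.37,0.034,0],[1,0.133,0.37,0.042,0],[1,0.133,0.37,0.042,0],[1,0.133,0.37,0.042,0]])

```text
time: 22.4
tool_pos: [0.6113, 0.02, 0.1703]
tool_rot: [3.142, -0.001, 0.072]
contact_force: [-0.0, -0.6, -1.7]
opening: 0.0337
grip_force: 25.0
```

Run:
```python
from h import *
s=observe();print(s["time"],s["tool_pos"],s["tool_rot"])
c=read_camera("scene");np.savez("sc2.npz",**c)
cv2.imwrite("pics/hover.png",cv2.resize(c["img"][130:290,200:400,::-1],None,fx=3.7,fy=3.7,interpolation=cv2.INTER_CUBIC))
def proj(X):
    X=c["R"]@np.array(X)+c["t"];return c["fx"]*X[0]/X[2]+c["cx"],c["fy"]*X[1]/X[2]+c["cy"]
x,y,z=s["tool_pos"]
for dz in (-.0758,.0542): print("axis at",(np.array(proj([x,y,z+dz]))-[200,130])*3.7)
print("label",(np.array(proj([.6125,.021,.052]))-[200,130])*3.7)
```

```text
22.4 [0.61126254 0.01999215 0.17032958] [ 3.14150739e+00 -1.13485164e-03  7.21836243e-02]
axis at [481.79289767 269.46752502]
axis at [490.04408679 161.44690516]
label [481.35948253 301.61995492]
```

View pics/hover.png

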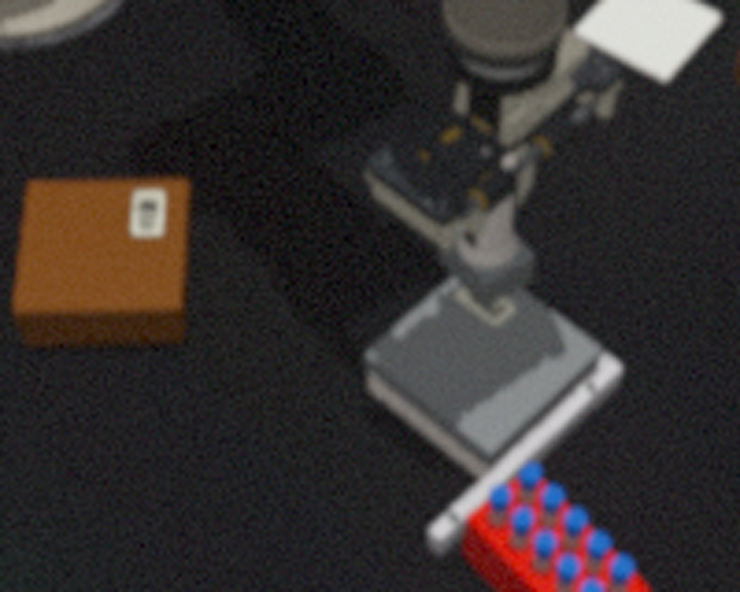

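The hover picture shows the grey hood at about (488,265), directly over the label, whose rim shows below it from (458,295) to (515,305). It is upright and clear of the box, so I hold.

Call:
step_arm(plan=[[1,0.001,-0.001,0,0],[1,0.001,-0.001,0,0],[1,0.001,-0.001,0,0],[1,0.001,-0.001,0,0],[1,0.001,-0.001,0,0],[1,0.001,-0.001,0,0],[1,0.001,-0.001,0,0],[1,0.001,-0.001,0,0],[1,0.001,-0.001,0,0],[1,0.001,-0.001,0,0],[1,0.001,-0.001,0,0],[1,0.001,-0.001,0,0],[1,0.001,-0.001,0,0],[1,0.001,-0.001,0,0],[1,0.001,-0.001,0,0],[1,0.001,-0.001,0,0],[1,0.001,-0.001,0,0],[1,0.001,-0.001,0,0],[1,0.001,-0.001,0,0],[1,0.001,-0.001,0,0]])

```text
time: 24.95
tool_pos: [0.6119, 0.0208, 0.1697]
tool_rot: [-3.142, -0.0, 0.072]
contact_force: [0.4, 0.3, -2.4]
opening: 0.0334
grip_force: 25.0
```

Run:
```python
from h import *
s=observe();print(s["tool_pos"],s["time"])
c=dict(np.load("sc2.npz"));im=c["img"].astype(int);mx=im.max(2);mn=im.min(2)
m=(mx-mn<40)&(mx>150);r=np.zeros_like(m);r[125:155,350:400]=1
print("pad scene",rect(hull(c,blob(m&r,(375,137)),.006)))
c=read_camera("top");im=c["img"].astype(int);mx=im.max(2);mn=im.min(2)
m=(mx-mn<40)&(mx>150);r=np.zeros_like(m);r[215:275,175:235]=1
b=blob(m&r,(204,244));print("pad top",rect(hull(c,b,.006)))
go((.4607,.3790),.216,s["tool_rot"][2])
```

```text
[0.61188047 0.02079129 0.16970119] 24.95
pad scene (array([  0.4637,   0.3779, 102.801 , 106.1604]), np.float64(0.20695238409729455))
pad top (array([  0.4635,   0.3781, 102.9637, 103.5548]), np.float64(0.19750147453411904))
shift [-0.1251 -0.3681 -0.0463  0.    ] time 25.0
```

Call:
step_arm(plan=[[1,0,0,-0.02,0],[1,0,0,-0.046,0],[1,-0.015,-0.04,-0.046,0],[1,-0.031,-0.09,-0.046,0],[1,-0.048,-0.14,-0.046,0],[1,-0.065,-0.19,-0.046,0],[1,-0.082,-0.24,-0.046,0],[1,-0.099,-0.29,-0.046,0],[1,-0.112,-0.33,-0.046,0],[1,-0.12,-0.355,-0.046,0],[1,-0.123,-0.367,-0.046,0],[1,-0.123,-0.367,0,0],[1,-0.123,-0.367,0.04,0],[1,-0.123,-0.367,0.065,0],[1,-0.123,-0.367,0.076,0],[1,-0.123,-0.367,0.08,0],[1,-0.123,-0.367,0.08,0]])

```text
time: 27.12
tool_pos: [0.4635, 0.3782, 0.0906]
tool_rot: [-3.141, -0.001, 0.072]
contact_force: [-0.3, -0.5, -2.5]
opening: 0.0338
grip_force: 25.0
```

Call:
step_arm(plan=[[1,0,0,0.003,0],[1,0,0,0.006,0],[1,0,0,0.0085,0],[1,0,0,0.0085,0]])

```text
time: 27.62
tool_pos: [0.4631, 0.3783, 0.0816]
tool_rot: [-3.141, -0.001, 0.072]
contact_force: [0.0, 1.2, 0.5]
opening: 0.0336
grip_force: 25.0
```

The weight has come off the wrist, so I release and withdraw.

Call:
step_arm(plan=[[0,0,0,0,0],[-1,0,0,0,0],[-1,0,0,0,0],[-1,0,0,0,0],[-1,0,0,0,0],[-1,0,0,0,0],[-1,0,0,-0.03,0],[-1,0,0,-0.08,0],[-1,0,0,-0.14,0],[-1,-0.05,-0.1,-0.16,0],[-1,-0.05,-0.15,-0.16,0],[-1,-0.05,-0.15,-0.16,0]])

```text
time: 29.12
tool_pos: [0.4008, 0.5265, 0.2418]
tool_rot: [-3.14, -0.001, 0.074]
contact_force: [0.4, -0.2, -0.3]
opening: 0.0918
grip_force: 0.0
```

Run:
```python
from h import *
s=observe();print(s["time"],s["tool_pos"],s["contact_force"],s["opening"])
c=read_camera("scene");im=c["img"].astype(int);mx=im.max(2);mn=im.min(2)
m=(mx-mn<40)&(mx>150)&(np.indices(mx.shape)[0]<122);r=np.zeros_like(m);r[90:122,360:395]=1
b=blob(m&r,(377,105));ys,xs=np.nonzero(b);print("handle px",xs.min(),xs.max(),ys.min(),ys.max(),b.sum())
t=ys.min();print("top centre",cast(c,(xs[ys<t+8].mean(),t+5),.136))
for y in range(t,t+30,4):
    if (ys==y).any(): print(y,xs[ys==y].mean())
c=read_camera("top");d=c["img"].astype(int)-np.load("top3.npz")["img"].astype(int)
print("box change",np.abs(d[150:235,285:365]).max(2).__gt__(40).sum(), [np.abs(d[a:b,e:f]).max(2).__gt__(40).sum() for a,b,e,f in((110,165,330,360),(150,185,205,240),(180,235,440,490))])
```

```text
29.125 [0.40075253 0.5265048  0.24177844] [ 0.38001041 -0.15144732 -0.31415367] 0.09181031540974324
handle px 375 385 104 112 74
top centre [[0.46845531 0.37390128]]
104 379.0
108 380.0
112 380.0
box change 1 [np.int64(0), np.int64(0), np.int64(0)]
```

```bash
python3 -c "from cell import *;print(hand_in())"
```

```text
the job is handed in; nothing more can be done
None
```

I handed the job in at about 29 s: the box is flush in the corner stop, the reader was held over the label for over 2 s and is back standing on its pad, and the bystanders did not move; no verdict came back.

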